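# Close a wheel controller's housing and hold the cover down

### The arm

A 6-joint arm with a two-finger parallel gripper is mounted at the origin on a cart in front of the work surface, level with it; the furniture and walls round the work are solid. World frame = base frame: x ahead of the robot, y to its left, z up, the work surface at z = 0. Lengths are in m, angles in rad, forces in N, time in s.
With the tool pointing down it reaches from about 0.425 to 0.95 m from the base axis. Payload 3.5 kg.
Tool frame: the origin (TCP) lies at the very end of the fingers, on their centre line; the grasp point (between the pads) lies 19 mm behind it; z points along the fingers, y is the direction in which the jaws open and shut (so a half turn about z gives the same grasp; the last joint's range is limited). The gripper opens to 85 mm and grips with 20 to 120 N. Pads are 22 mm wide; open, the fingers measure 114 mm over their backs; the gripper's body (76 mm by 85 mm) begins 54 mm behind the grasp point. The pads swing forward as they close: fully open they stand 13 mm farther back than shut.
Start: joints at [-1.293, 0.286, 1.577, -0, 1.279, -0.15], TCP at [0.28, -0.614, 0.231] pointing down, gripper open.
Joint ranges: [-2.77, 2.77], [-0.9, 2.22], [0.21, 2.48], [-1.53, 4.67], [0.24, 2.81], [-2.84, 2.84]. Speed limits (rad/s): [2.79, 2.79, 3.14, 3.14, 3.14, 3.14].

### API

Orientations are given as a unit quaternion [x, y, z, w].
In Python, from plant import get_state, vision, ctrl, cut_out gives the robot as it stands.
- The arm moves only by the tool jog_arm, never from a script. Its argument "commands" is text: rows parted by semicolons, each of 6 numbers parted by spaces: the shift along the world's x, y, z in m, then the turn, a rotation vector about the world's x, y, z in rad. A call has 1 to 20 rows; each row is the pose to reach, as a shift and turn from the pose commanded when the call began; what a row does not reach only later rows make up. A row lasts 1/8 s, in which the tool goes at most 62.5 mm and 10.7 degrees, less where a joint would pass 70% of its speed; a pose out of reach is approached as far as the arm can. A call with a gripper value outside its range is refused whole. "gripper" is the opening in per cent of the stroke, from 0 (shut) to 100 (fully open), set as the call begins (left out, the last holds). The fingers move at their own pace and stop on an object; "grip_force" is the grip in N (left out, the last holds). Time passes only in rows, so rows that repeat a pose let the fingers close. It gives the time, the measured TCP pose, the force and the opening at its end, in the units of the state.
- get_state(): the state, without advancing time (a new reading comes with each control period).
- vision.read_camera(name): name is "side" or "top" or "wrist"; returns a dict with "frame" (400x640x3 uint8, red, green, blue), "z_map" (400x640 float32, m along the optical axis (not along the pixel's ray), 0 where there is no reading), "fx", "fy", "cx", "cy" (pixels), "R" (3x3) and "t" (3): a world point X has camera coordinates R X + t. Camera axes: x right, y down, z forward; pixel columns grow to the right and rows downward; lengths in m; the calibration is good to about 2 mm. A picture is of the moment at which its call begins.
- ctrl.sign_off(): hands the job in, once; it reports no verdict.
Trained networks look in the newest picture that a camera, given by its name, has taken for a name from the list of things; names that differ only in an ending like _2 or _b are one class to them, and where a whole thing is asked for, a point or a joint stands for the part that bears it (a point fixed in the world has none). Each returns a list of dicts, best first, with "conf" (0 to 1); they miss things now and then, are a little off and sometimes report something else, mostly with a low value. They report only what shows in the picture. A call takes as long as a camera call.
- cut_out(camera, query): "pixels" (400x640 bool, what is visible of it) and "box" ([centre column, centre row, width, height] in pixels, round what is visible of it).
The state is a dict: "time": time; "qpos": joint angles; "dq": joint speeds; "joint_efforts": joint torques, N m; "eef_pos": TCP position; "tcp_rot": TCP orientation; "contact_force": force on the tool from outside, world axes, zero at the start; "wrist_torque": the same for the moment, N m; "opening": opening from 0.0 (shut) to 1.0 (fully open).
Only numpy, scipy, OpenCV 4.12 (cv2) and the standard library are available. Lean on these libraries where they do the work, as an engineer would, in place of code of your own. Each camera call takes 0.05 s, during which the arm holds its last target.

### The job

Set the loose aluminium cover on the open grey controller housing so that it lies level with its skirt in the opening, and let go of it. Then turn the orange quarter-turn fastener until its slot lines up with the white mark and its tongue lies over the cover, and let go of it too. Last, press the cover down on its rubber seal until it is flush with the rim, without leaning hard on it, and finish still holding it down so the screws can go in; leave the other things on the bench alone.

Things in the scene. Friction and masses are not known exactly. Their poses are not given: they have to be found in the camera images.
- box: grey housing fixed to the bench, open on top, 126 mm (its x) by 146 mm (y), hard rim 60 mm high; on its +y side a block for the fastener, to 135 mm from the origin. Origin on the bench under the opening's middle, z up. The opening is 92 (x) by 112 mm (y), ringed by a rubber seal. The white mark on the block runs along the housing's y, in line with the fastener's axis
- seat (a point): middle of the housing's opening at the rim's height, 60 mm above the bench; axes as the housing's
- cover_grip (a point): middle of the loose cover's black handle, a bridge 60 mm long along the cover's x and 12 mm wide in y; its bar reaches 11 mm over and 9 mm under this point, the plate's top is 22 mm under it. The cover's x must lie along the housing's x, either way round. With the cover on the unpressed seal this point is 34 mm over seat, pressed home on the rim 28 mm
- cover: the loose aluminium cover: plate 122 mm (its x) by 142 mm (y), 6 mm thick, 150 g, under it a skirt 86 by 106 mm, 8 mm deep, that enters the opening with 3 mm to spare on each side. Origin at the centre of the skirt's foot, on which it first stands, 36 mm under cover_grip; same axes
- gasket (a joint): how far the sprung black seal is pressed down (m): 0 free, standing 6 mm above the rim; 0.006 with the cover down on the rim. The cover's weight does not move it; about 1 N more starts it, 7.5 N takes it to 0.0045, 10 N presses it home
- fastener (a joint): angle of the orange quarter-turn fastener (rad), growing counter-clockwise from above, 0 to 2.0. At 0 wing and slot run along the housing's x, tongue to -x; at 1.571 they run along y, slot in line with the white mark, tongue over the cover's edge. Starts at 0.15 to 0.5; stays where left (friction 0.05 N m)
- fastener_grip (a point): middle of the fastener's upright wing, on its axis, 36 mm above the rim, 95 mm from seat along the housing's y. Wing 34 mm long, 12 thick, 28 high (14 over and under), black slot along its top; x axis along the wing. Tongue under it, 15 mm wide, reaching 36 mm from the axis, underside 4 mm above a cover on the unpressed seal
- rolling_pin: wooden rolling pin, 424 mm long, lying at the back right; a bystander, to be left alone
- mallet: wooden mallet, 273 mm long, lying at the right; a bystander, to be left alone
- tape_roll: roll of masking tape, 100 mm across, 24 mm high, at the left; a bystander, to be left alone
- test_tile_1: green L-shaped glaze test tile, 62 mm high, at the left; a bystander, to be left alone
- test_tile_4: cream L-shaped glaze test tile, 62 mm high, at the left; a bystander, to be left alone
- tub_sky: small tub with sky-blue glaze and a white lid, 57 mm high, at the right; a bystander, to be left alone

How it is judged:
By the outcome, as a careful person would: the job done as asked, in the order asked, and still so for the second after the job is handed in, while the arm keeps its last pose, push and grip.
It also fails if it takes over 67 s, if anything falls off the work surface, if the arm or the gripper's body presses on something with over 40 N, if the wrist force passes 120 N, or if a joint passes its speed limit or range.

## Working session

There is one attempt and no reset: what is moved stays moved. The work goes in short steps, Python scripts to look and compute and a tool call to move; the robot and the scene stay as the last step left them, time stands still between calls to the robot, and variables do not carry over. Pictures are saved under pics/ and viewed, and the job is handed in when it is done.

Besides the shell and the picture viewer there is one more tool, called after "Request:" as a command line: name --argument value ..., lists and objects as JSON in quotes. jog_arm: Moves the arm, as the interface text tells. Its arguments: {"type":"object","properties":{"commands":{"type":"string"},"gripper":{"type":"number"},"grip_force":{"type":"number"}},"required":["commands"]}

```bash
mkdir -p pics; ls; python3 - <<'E'
from plant import get_state, vision, ctrl, cut_out
import cv2,numpy as np
print(get_state())
for n in ["side","top"]:
    d=vision.read_camera(n); cv2.imwrite(f"pics/{n}0.png",d["frame"][:,:,::-1]); print(n,d["fx"],d["cx"],d["cy"],d["R"].round(3).tolist(),d["t"].round(3).tolist())
    np.savez(f"{n}0.npz",**d)
E
```

```text
pics
{'time': 0.0, 'qpos': array([-1.29301580e+00,  2.87205716e-01,  1.57822557e+00,  1.10735202e-05,
        1.27858158e+00, -1.49993376e-01]), 'dq': array([ 0.00043825, -0.001373  , -0.00039023, -0.00103231,  0.00170373,
        0.00034985]), 'joint_efforts': array([-2.46883542e-05, -4.05981374e+01, -2.92626500e+01, -1.81544697e-04,
        5.77920568e-03, -1.02659786e-05]), 'eef_pos': array([ 0.27986796, -0.61350667,  0.22989417]), 'tcp_rot': array([ 9.77212880e-01,  2.12258152e-01, -7.19762199e-05, -1.20797703e-03]), 'contact_force': array([-0.01273352, -0.49794349,  0.59468578]), 'wrist_torque': array([0.00078395, 0.00404153, 0.00834489]), 'opening': 1.0015222563282566}
side 496.38052592481466 326.0611686024455 197.89381959855652 [[-0.917, -0.397, -0.022], [-0.121, 0.33, -0.936], [0.379, -0.856, -0.35]] [0.489, 0.124, 1.81]
top 393.10853238126754 317.8135959557364 199.14333554692962 [[-0.014, -1.0, -0.022], [-0.997, 0.015, -0.075], [0.075, 0.02, -0.997]] [0.056, 0.546, 1.495]
```

View pics/side0.png

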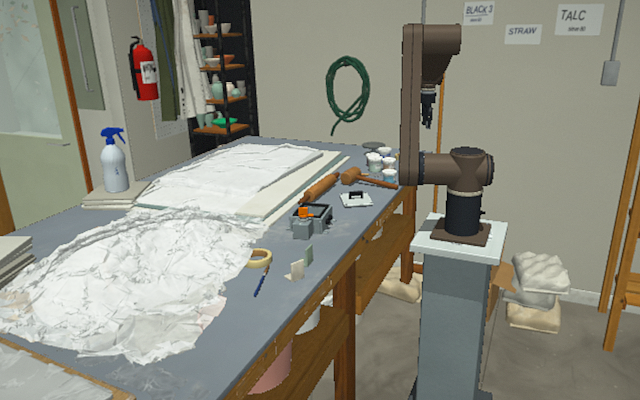

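View pics/top0.png

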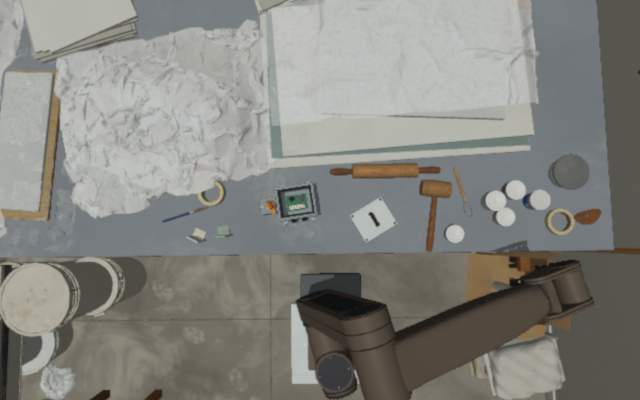

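The side view shows the housing at about (310,222) and the cover at (355,200). In the top view the housing is at (296,203), the orange fastener at (269,207) and the cover with its black handle at (374,219).

```bash
cat > h.py <<'E'
import numpy as np,cv2
from plant import get_state, vision, ctrl, cut_out
from scipy.spatial.transform import Rotation as Ro
def grab(n,tag):
    d=vision.read_camera(n); cv2.imwrite(f"pics/{tag}.png",d["frame"][:,:,::-1]); return d
def atz(d,u,v,z):
    ray=np.array([(u-d["cx"])/d["fx"],(v-d["cy"])/d["fy"],1.]); R=d["R"]; c=-R.T@d["t"]; w=R.T@ray
    return c+w*((z-c[2])/w[2])
def cloud(d):
    v,u=np.mgrid[:400,:640]; z=d["z_map"]; P=np.stack([(u-d["cx"])/d["fx"]*z,(v-d["cy"])/d["fy"]*z,z],-1)
    return (P-d["t"])@d["R"]
def proj(d,X):
    p=d["R"]@np.asarray(X)+d["t"]; return d["fx"]*p[0]/p[2]+d["cx"],d["fy"]*p[1]/p[2]+d["cy"]
def rect(P):
    (c,s,a)=cv2.minAreaRect((P[:,:2]*1000).astype(np.float32)); return np.round(c,1),np.round(s,1),round(a,1)
E
python3 - <<'E'
from h import *
d=grab("top","t1"); C=cloud(d)
for q in ["box","cover","fastener","cover_grip","fastener_grip"]:
    for r in cut_out("top",q)[:2]:
        P=C[r["pixels"]&(d["z_map"]>0)]
        print(q,round(r["conf"],2),np.round(r["box"],1),np.median(P,0).round(3),rect(P), np.percentile(P[:,2],[5,50,95]).round(3))
im=d["frame"][150:260,220:420,::-1]; cv2.imwrite("pics/t1c.png",cv2.resize(im,None,fx=4,fy=4,interpolation=cv2.INTER_CUBIC))
E
```

```text
box 0.87 [289.1 202.8  58.1  42.6] [0.53  0.148 0.044] (array([532.5, 168. ]), array([163.3, 218. ]), 7.9) [0.001 0.044 0.073]
cover 0.89 [373.6 221.1  42.9  42.7] [ 0.466 -0.161  0.013] (array([ 465.5, -162.4]), array([126.2, 140.1]), 29.4) [0.007 0.013 0.022]
cover_grip 0.69 [376.6 217.3  46.1  51.5] [ 0.467 -0.163  0.013] (array([ 467.6, -165.2]), array([126.3, 150.1]), 32.2) [0.006 0.013 0.021]
fastener_grip 0.49 [271.6 206.3  10.6  12.3] [0.518 0.221 0.083] (array([515. , 225.1]), array([46.3, 28.2]), 6.3) [0.075 0.083 0.112]
```

View pics/t1c.png

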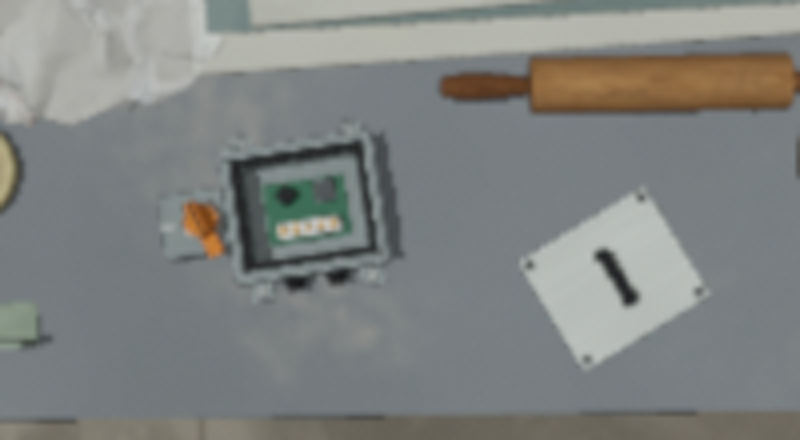

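Cover centre is about (0.466,-0.163), yaw about 30°. The housing's centre is about (0.53,0.15), yaw about 7°. I'll move above the cover for a wrist view.

Request:
jog_arm --commands "0.18 0.45 0.1 0 0 0.09;0.18 0.45 0.1 0 0 0.09;0.18 0.45 0.1 0 0 0.09;0.18 0.45 0.1 0 0 0.09;0.18 0.45 0.1 0 0 0.09;0.18 0.45 0.1 0 0 0.09;0.18 0.45 0.1 0 0 0.09;0.18 0.45 0.1 0 0 0.09;0.18 0.45 0.1 0 0 0.09;0.18 0.45 0.1 0 0 0.09;0.18 0.45 0.1 0 0 0.09"

```text
time: 1.78
eef_pos: [0.4595, -0.1653, 0.3307]
tcp_rot: [0.967, 0.255, -0.0, -0.0]
contact_force: [-0.4, -0.5, -0.7]
opening: 0.999
```

```bash
python3 - <<'E'
from h import *
s=get_state(); print(s["eef_pos"],s["tcp_rot"],s["contact_force"],s["qpos"].round(2))
d=grab("wrist","w1"); C=cloud(d); np.savez("w1.npz",C=C,**d)
print(-d["R"].T@d["t"])
for q in ["cover","cover_grip","box"]:
    for r in cut_out("wrist",q)[:2]:
        P=C[r["pixels"]&(d["z_map"]>0)]
        print(q,round(r["conf"],2),np.round(r["box"],1),np.median(P,0).round(3),rect(P), np.percentile(P[:,2],[5,50,95]).round(3))
E
```

```text
[ 0.45949827 -0.16531273  0.330664  ] [ 9.66949126e-01  2.54968769e-01 -4.78554760e-04 -2.93757917e-04] [-0.366195   -0.50387558 -0.72096023] [-0.55 -0.2   1.9  -0.    1.44  0.5 ]
[ 0.52167597 -0.13020602  0.4736855 ]
cover 0.6 [320.2 148.4 104.1  88.9] [ 0.472 -0.162  0.014] (array([ 467.2, -164.4]), array([125.7, 147.1]), 30.2) [0.013 0.014 0.017]
cover_grip 0.81 [317.2 146.8 103.1  84.1] [ 0.472 -0.162  0.014] (array([ 468.2, -162.8]), array([121.9, 143.9]), 30.9) [0.013 0.014 0.017]
box 0.87 [130.5  32.2 146.6  64.5] [0.496 0.095 0.044] (array([480.3, 116.7]), array([ 76.6, 171.4]), 29.3) [0.004 0.044 0.067]
box 0.24 [475.6 204.5 167.  163.3] [ 0.566 -0.382  0.052] (array([ 516.2, -372.9]), array([230.3, 270.2]), 49.3) [0.02  0.052 0.065]
```

View pics/w1.png

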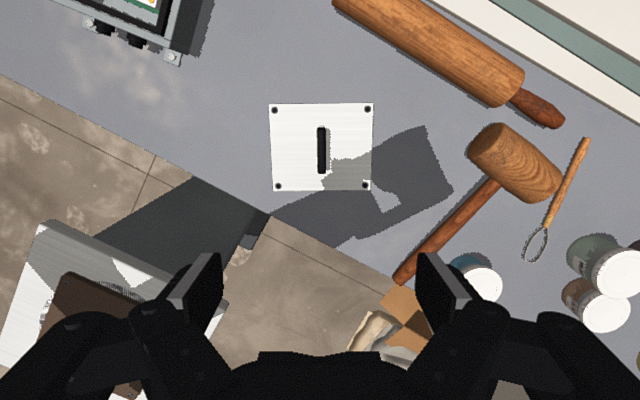

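The wrist view shows the cover squarely at (320,148) with its handle at (322,150), the housing at top left, the rolling pin and mallet at right. Now I'll measure the handle.

```bash
python3 - <<'E'
from h import *
d=dict(np.load("w1.npz")); C=d["C"]
M=np.zeros((400,640),bool); M[95:200,260:385]=1
g=d["frame"].astype(int)
H=M&(C[...,2]>0.026); P=C[H]; print("handle",H.sum(),P.mean(0),rect(P),np.percentile(P[:,2],[5,50,95]))
Hb=M&(C[...,2]>0.036)
dark=(g.max(2)<50); dark[:,:]&=M; v,u=np.where(dark); print(u.min(),u.max(),v.min(),v.max())
# plate fit
pl=M&(abs(C[...,2]-0.014)<0.004)
# bright mask for extent
br=M&((g.min(2)>110)|(H))
P=C[M&(C[...,2]>0.008)]; print("plate",rect(P))
D=dark.copy(); D[:120]=0; D[180:]=0; D[:, :310]=0; D[:,335:]=0
print("dark handle",rect(C[D]),C[D].mean(0),np.percentile(C[D][:,2],[5,50,95]))
for (u,v) in [(275,110),(367.5,109),(279,186.5),(365,185)]: print(atz(d,u,v,0.014))
print(np.mean([atz(d,u,v,0.014) for u,v in [(275,110),(367.5,109),(279,186.5),(365,185)]],0))
E
```

```text
handle 464 [ 0.47577188 -0.15898604  0.0933269 ] (array([ 483.3, -155.1]), array([91.4, 10.7]), 29.5) [0.04437932 0.04699074 0.4736855 ]
273 369 107 187
plate (array([ 469.1, -162.9]), array([123.7, 142.1]), 30.2)
dark handle (array([ 484.3, -155.3]), array([89.8,  9.3]), 29.5) [ 0.47103249 -0.16269667  0.04918506] [0.0445705  0.04699954 0.04853581]
[ 0.48290596 -0.08357493  0.014     ]
[ 0.54596898 -0.19217479  0.014     ]
[ 0.39050544 -0.13797402  0.014     ]
[ 0.45393868 -0.24530471  0.014     ]
[ 0.46832976 -0.16475711  0.014     ]
```

Request:
jog_arm --commands "0.009 0 -0.06 0 0 0.006;0.009 0 -0.12 0 0 0.006;0.009 0 -0.18 0 0 0.006;0.009 0 -0.22 0 0 0.006;0.009 0 -0.26 0 0 0.006;0.009 0 -0.285 0 0 0.006;0.009 0 -0.3 0 0 0.006;0.009 0 -0.31 0 0 0.006;0.009 0 -0.31 0 0 0.006" --gripper 50

```text
time: 3.1
eef_pos: [0.4691, -0.1643, 0.0213]
tcp_rot: [0.966, 0.259, -0.0, -0.0]
contact_force: [-0.0, -0.1, -0.3]
opening: 0.5
```

Request:
jog_arm --commands "0 0 0 0 0 0;0 0 0 0 0 0;0 0 0 0 0 0;0 0 0 0 0 0;0 0 0 0 0 0;0 0 0 0 0 0" --gripper 0 --grip_force 50

```text
time: 3.85
eef_pos: [0.47, -0.1646, 0.0225]
tcp_rot: [0.966, 0.259, 0.001, 0.001]
contact_force: [0.3, 1.2, 6.6]
opening: 0.128
```

```bash
python3 - <<'E'
from h import *
s=get_state(); print(s["eef_pos"],s["contact_force"],s["wrist_torque"],s["opening"])
d=grab("wrist","w2")
E
```

```text
[ 0.47000809 -0.16464485  0.02250407] [0.33406673 1.21252256 6.62693694] [0.09912975 0.07364214 0.05789375] 0.12750646259140147
```

View pics/w2.png

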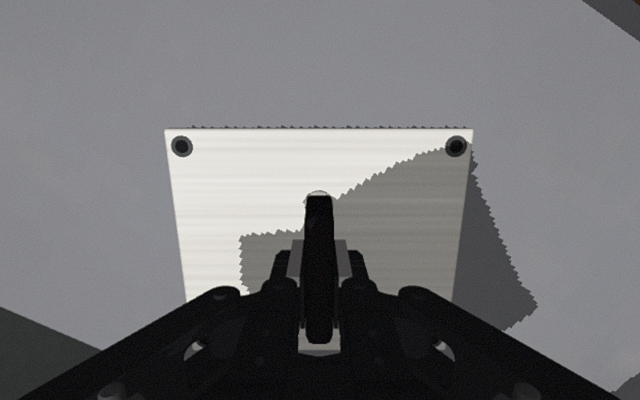

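Grasp is on the handle (opening 11 mm, handle between pads at (318,270)). Now I'll lift and check.

Request:
jog_arm --commands "0 0 0.01 0 0 0;0 0 0.04 0 0 0;0 0 0.09 0 0 0;0 0 0.15 0 0 0;0 0 0.2 0 0 0;0 0 0.24 0 0 0;0 0 0.26 0 0 0;0 0 0.26 0 0 0"

```text
time: 4.9
eef_pos: [0.4694, -0.1644, 0.283]
tcp_rot: [0.966, 0.259, 0.001, 0.001]
contact_force: [0.4, 0.7, -2.6]
opening: 0.125
```

```bash
python3 - <<'E'
from h import *
s=get_state(); print(s["eef_pos"],s["tcp_rot"],s["contact_force"],s["opening"])
d=grab("wrist","w3"); np.savez("w3.npz",C=cloud(d),**d)
T=Ro.from_quat(s["tcp_rot"]).as_matrix(); c=-d["R"].T@d["t"]
print("cam in tool",T.T@(c-s["eef_pos"]),(d["R"]@T).round(3),d["fx"])
C=cloud(d); print(C[[140,200,250,140,200,250],[230,230,230,400,400,400]].round(4))
E
```

```text
[ 0.46940669 -0.16435322  0.28295209] [0.96589583 0.25892567 0.00113957 0.00120189] [ 0.36766003  0.66440538 -2.62197566] 0.12540016076072796
cam in tool [ 7.12901184e-02  1.20035279e-05 -1.43079603e-01] [[-0.     1.    -0.   ]
 [-0.96  -0.    -0.281]
 [-0.281  0.     0.96 ]] 326.98198679675346
[[ 0.4964 -0.1019  0.2749]
 [ 0.4706 -0.1144  0.2751]
 [ 0.4467 -0.1258  0.2748]
 [ 0.5354 -0.1694  0.2747]
 [ 0.5115 -0.1853  0.2753]
 [ 0.4893 -0.2007  0.274 ]]
```

View pics/w3.png

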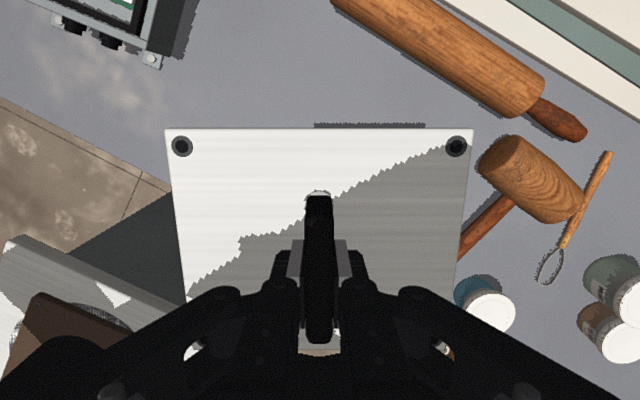

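The cover hangs level in the gripper: front screws at (181,146) and (456,146), and the plate is about 8 mm below the TCP. Now I'll pick a pose that views the housing past it.

```bash
python3 - <<'E'
from h import *
d=dict(np.load("w3.npz")); T=Ro.from_quat(get_state()["tcp_rot"]).as_matrix(); RT=d["R"]@T
for p in [(0.47,-0.05,0.33),(0.47,-0.03,0.38),(.5,-.02,.38),(.5,0,.4)]:
  for yaw in [30,10]:
    y=np.radians(yaw); Rt=Ro.from_euler("z",y).as_matrix()@np.diag([1,-1,-1]); 
    R=RT@Rt.T; c=np.array(p)+Rt@[.0713,0,-.143]; e=dict(d,R=R,t=-R@c)
    print(p,yaw,[np.round(proj(e,X)).tolist() for X in [(.53,.15,.06),(.53+.05,.15+.08,.06),(.53-.06,.15+.08,.06),(.53+.07,.15-.07,.06),(.47,.08,.06),(.518,.24,.09)]])
# cover in hand: screw spots
for u in (181,456): print(T.T@(atz(d,u,146,0.275)-get_state()["eef_pos"]))
m=d["C"]; sel=(abs(m[...,2]-.275)<.004); P=(m[sel]-get_state()["eef_pos"])@T; print(P.min(0),P.max(0),np.percentile(P,[1,99],axis=0))
E
```

```text
(0.47, -0.05, 0.33) 30 [[192.0, 29.0], [142.0, -57.0], [107.0, 41.0], [275.0, 4.0], [225.0, 108.0], [96.0, -15.0]]
(0.47, -0.05, 0.33) 10 [[161.0, 83.0], [92.0, 24.0], [93.0, 122.0], [225.0, 30.0], [216.0, 143.0], [65.0, 78.0]]
(0.47, -0.03, 0.38) 30 [[221.0, 46.0], [179.0, -28.0], [145.0, 56.0], [294.0, 24.0], [248.0, 115.0], [140.0, 10.0]]
(0.47, -0.03, 0.38) 10 [[193.0, 88.0], [134.0, 36.0], [132.0, 122.0], [251.0, 42.0], [240.0, 141.0], [112.0, 84.0]]
(0.5, -0.02, 0.38) 30 [[218.0, 71.0], [177.0, 0.0], [144.0, 81.0], [290.0, 50.0], [245.0, 138.0], [138.0, 39.0]]
(0.5, -0.02, 0.38) 10 [[199.0, 112.0], [141.0, 62.0], [139.0, 145.0], [256.0, 68.0], [245.0, 163.0], [119.0, 110.0]]
(0.5, 0, 0.4) 30 [[235.0, 80.0], [197.0, 14.0], [165.0, 89.0], [304.0, 61.0], [260.0, 143.0], [161.0, 50.0]]
(0.5, 0, 0.4) 10 [[218.0, 114.0], [163.0, 67.0], [160.0, 146.0], [273.0, 72.0], [261.0, 163.0], [143.0, 112.0]]
[ 0.0523033  -0.06255475  0.00603374]
[0.05224366 0.06400563 0.00602658]
[-0.06174615 -0.07050028  0.00205517] [0.06041702 0.07189477 0.00882498] [[-0.05623287 -0.06865441  0.00467548]
 [ 0.05993367  0.06986608  0.00766333]]
```

Request:
jog_arm --commands "0.005 0.03 0.03 0 0 -0.1;0.01 0.07 0.06 0 0 -0.2;0.015 0.105 0.085 0 0 -0.3;0.015 0.12 0.09 0 0 -0.38;0.015 0.125 0.09 0 0 -0.38;0.015 0.125 0.09 0 0 -0.38;0.015 0.125 0.09 0 0 -0.38"

```text
time: 5.82
eef_pos: [0.4837, -0.0397, 0.3699]
tcp_rot: [0.997, 0.072, -0.001, -0.0]
contact_force: [-0.1, -0.7, -1.3]
opening: 0.127
```

```bash
python3 - <<'E'
from h import *
s=get_state(); print(s["eef_pos"],s["tcp_rot"],s["contact_force"],s["dq"].round(3))
d=grab("wrist","w4"); C=cloud(d); np.savez("w4.npz",C=C,eef=s["eef_pos"],q=s["tcp_rot"],**d)
for q in ["box","fastener"]:
    for r in cut_out("wrist",q)[:2]:
        m=r["pixels"]&(d["z_map"]>0)
        P=C[m]
        print(q,round(r["conf"],2),np.round(r["box"],1),np.median(P,0).round(3),rect(P), np.percentile(P[:,2],[5,50,95]).round(3))
cv2.imwrite("pics/w4c.png",cv2.resize(d["frame"][0:200,60:320,::-1],None,fx=3,fy=3,interpolation=cv2.INTER_CUBIC))
E
```

```text
[ 0.48371786 -0.03971145  0.36992608] [ 9.97428818e-01  7.16546509e-02 -1.13069391e-03 -2.93746929e-04] [-0.07634815 -0.671443   -1.33838339] [-0.004 -0.003 -0.01  -0.     0.002  0.005]
box 0.65 [176.6  89.5 169.5 111.8] [0.545 0.163 0.051] (array([546.1, 172.3]), array([143.7, 277.7]), 16.0) [0.005 0.051 0.084]
box 0.22 [563.5 175.7 138.1 171.4] [ 0.567 -0.38   0.05 ] (array([ 496. , -372.3]), array([163.8, 268.2]), 59.8) [0.018 0.05  0.065]
fastener 0.88 [113.8 100.4  43.2  47.2] [0.524 0.22  0.092] (array([516.1, 234.8]), array([57. , 53.2]), 11.6) [0.08  0.092 0.111]
```

View pics/w4c.png

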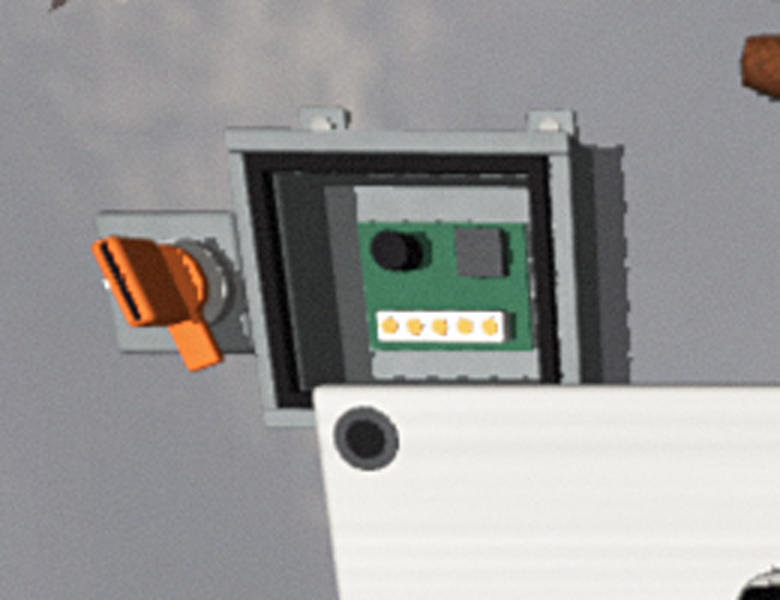

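Housing rim spans (228,130)–(575,430) in the 3x crop, and the fastener is at about (130,280), with its tongue toward lower right. I'll fit the rim in the depth data.

```bash
python3 - <<'E'
from h import *
d=dict(np.load("w4.npz")); C=d["C"]
M=np.zeros((400,640),bool); M[30:150,60:265]=1
Z=C[...,2]
h,e=np.histogram(Z[M&(d["z_map"]>0)],bins=np.arange(0,.13,.002)); print({round(float(a),3):int(b) for a,b in zip(e,h) if b>40})
yaw=np.radians(8.2)
for lab,lo,hi in [("rim",.057,.0635),("seal",.0635,.069)]:
    m=M&(Z>lo)&(Z<hi); P=C[m]; print(lab,m.sum(),rect(P))
    vis=np.zeros((400,640,3),np.uint8); vis[m]=255; cv2.imwrite(f"pics/m_{lab}.png",cv2.resize(vis[0:200,60:320],None,fx=3,fy=3,interpolation=0))
vis=d["frame"].copy()[:,:,::-1]
m=M&(Z>.057)&(Z<.0635); vis[m]=(255,0,255); m=M&(Z>.0635)&(Z<.069); vis[m]=(0,255,255)
cv2.imwrite("pics/m.png",cv2.resize(vis[0:200,60:320],None,fx=3,fy=3,interpolation=0))
E
```

```text
{0.0: 6190, 0.002: 578, 0.004: 788, 0.006: 1293, 0.008: 245, 0.01: 1031, 0.012: 486, 0.014: 108, 0.016: 96, 0.018: 92, 0.02: 248, 0.022: 159, 0.024: 332, 0.026: 241, 0.028: 96, 0.03: 90, 0.032: 165, 0.034: 110, 0.036: 82, 0.038: 108, 0.04: 76, 0.042: 74, 0.044: 74, 0.046: 83, 0.048: 114, 0.05: 141, 0.052: 121, 0.056: 133, 0.058: 1126, 0.06: 1863, 0.062: 212, 0.064: 497, 0.066: 1041, 0.068: 194, 0.08: 169, 0.082: 206, 0.108: 115, 0.11: 169}
rim 3260 (array([535.5, 162.7]), array([125.1, 208.5]), 8.2)
seal 1687 (array([537.6, 149.4]), array([105.7, 161.3]), 7.9)
```

View pics/m.png

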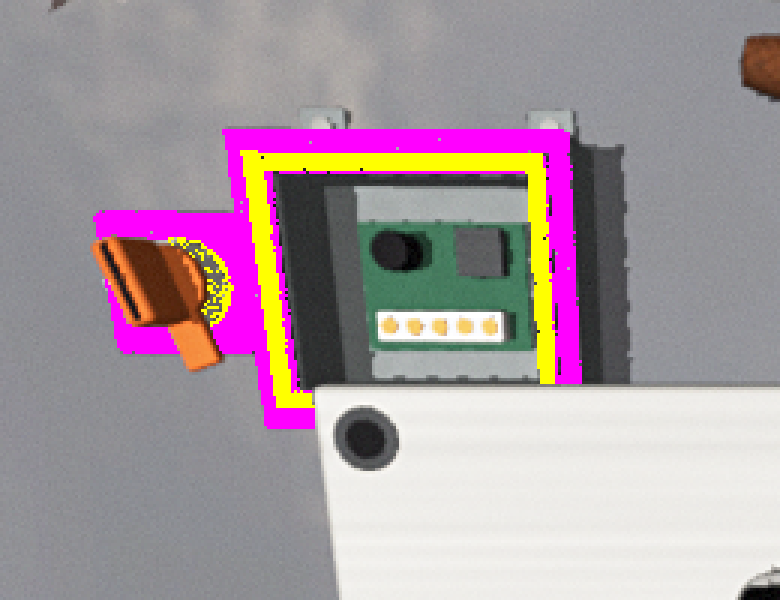

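```bash
python3 - <<'E'
from h import *
d=dict(np.load("w4.npz")); C=d["C"]; Z=C[...,2]
M=np.zeros((400,640),bool); M[30:150,60:265]=1
a=np.radians(8.2); X=np.array([np.cos(a),np.sin(a)]);Y=np.array([-X[1],X[0]]); s0=np.array([.5399,.132])
L=np.stack([(C[...,:2]-s0)@X,(C[...,:2]-s0)@Y],-1)*1000
m=M&(Z>.0635)&(Z<.069)&(abs(L[...,1])<70); P=L[m]
print("seal x",np.percentile(P[:,0],[.5,99.5]),"y",np.percentile(P[:,1],[.5,99.5]), rect(C[m]))
m=M&(Z>.056)&(Z<.0635); P=L[m]; print("rim x",np.percentile(P[:,0],[.3,99.7]),"y",np.percentile(P[:,1],[.3,99.7]))
# far edge and right edge slopes
for lo,hi in[(-60,-20),(-20,20),(20,60)]:
    q=P[(P[:,1]>lo)&(P[:,1]<hi)&(P[:,0]>0)]; print("max x",lo,np.percentile(q[:,0],99))
for lo,hi in[(-35,0),(0,30),(30,60)]:
    q=P[(P[:,0]>lo)&(P[:,0]<hi)&(P[:,1]<0)]; print("min y",lo,np.percentile(q[:,1],1))
# wing top
m=M&(Z>.106)&(Z<.116); print("wing",rect(C[m]),C[m].mean(0)); 
print("expected axis",s0+.095*Y)
# cover in hand
T=Ro.from_quat(d["q"]).as_matrix(); zc=np.median(Z[150:200,240:300]); print(zc)
Q=(C-d["eef"])@T
print([np.percentile(Q[r,200:240,0][abs(Z[r,200:240]-zc)<.003],[50]) if (abs(Z[r,200:240]-zc)<.003).any() else None for r in (128,129,130)])
R=Q[160:230,140:500][abs(Z[160:230,140:500]-zc)<.004]; print(np.percentile(R[:,1],[.2,99.8]))
R=Q[110:230,200:450][abs(Z[110:230,200:450]-zc)<.004]; print(R[:,0].max(),np.percentile(R[:,2],[2,50,98]))
for r in (.03,.05):
  for ss in(-1,1):
    pass
from scipy import linalg
A=np.c_[R[:,:2],np.ones(len(R))]; print("tilt",np.linalg.lstsq(A,R[:,2],rcond=None)[0])
E
```

```text
seal x [-52.16677516  52.309704  ] y [-62.91972504  63.47755396] (array([540.1, 132.4]), array([105.7, 127.2]), 8.0)
rim x [-62.27941249  62.45398607] y [-72.99536033 133.98135993]
max x -60 62.38300692192167
max x -20 62.458411401014416
max x 20 62.42149924503668
min y -35 -72.69733642138857
min y 0 -72.93850412539199
min y 30 -73.00916564842264
wing (array([526.8, 225.7]), array([33.7, 12.5]), 27.1) [0.52698237 0.22473938 0.10995106]
expected axis [0.52635025 0.22602874]
0.36172755769635767
[array([0.05991672]), array([0.05955172]), array([0.05911474])]
[-0.07020869  0.07024605]
0.06008693644415799 [0.00684951 0.00816938 0.00949821]
tilt [0.00146922 0.00071427 0.00811086]
```

Fits agree: the seat is (0.540, 0.132) with yaw 8.15°, and the wing sits on the predicted axis at 27.1°, so the fastener is at about 0.33 rad. Moving above the seat.

Request:
jog_arm --commands "0.015 0.045 0 0 0 0;0.03 0.09 -0.02 0 0 0;0.045 0.135 -0.05 0 0 0;0.054 0.162 -0.1 0 0 0;0.057 0.1715 -0.15 0 0 0;0.057 0.1715 -0.2 0 0 0;0.057 0.1715 -0.24 0 0 0;0.057 0.1715 -0.255 0 0 0;0.057 0.1715 -0.26 0 0 0;0.057 0.1715 -0.26 0 0 0"

```text
time: 7.22
eef_pos: [0.5423, 0.1323, 0.1129]
tcp_rot: [0.997, 0.072, 0.001, 0.0]
contact_force: [-0.2, 0.3, -1.3]
opening: 0.13
```

```bash
python3 - <<'E'
from h import *
s=get_state(); print(s["eef_pos"],s["tcp_rot"],s["contact_force"],s["dq"].round(3))
d=grab("wrist","w5"); C=cloud(d); np.savez("w5.npz",C=C,eef=s["eef_pos"],q=s["tcp_rot"],**d)
E
```

```text
[0.54229033 0.13225286 0.11289058] [9.97422979e-01 7.17325290e-02 1.35816733e-03 2.43121587e-05] [-0.24504562  0.29880978 -1.32911511] [ 0.002 -0.013 -0.011  0.002  0.002 -0.   ]
```

View pics/w5.png

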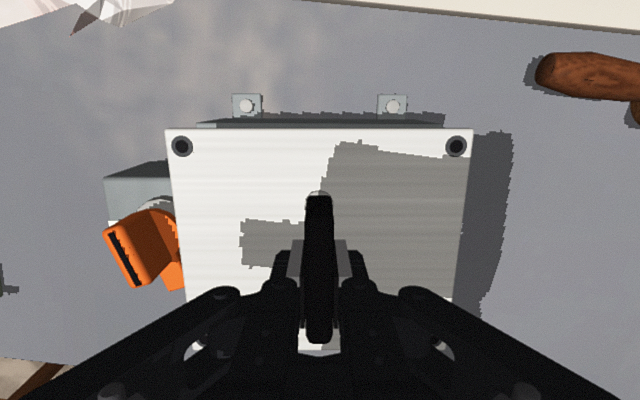

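The cover is over the housing; the fastener at (140,245) is clear of it. I'll lower to just above the seal and let it settle.

Request:
jog_arm --commands "-0.001 0 -0.01 0 0 0;-0.001 0 -0.02 0 0 0;-0.001 0 -0.02 0 0 0;-0.001 0 -0.02 0 0 0"

```text
time: 7.78
eef_pos: [0.54, 0.1324, 0.0912]
tcp_rot: [0.997, 0.072, -0.0, -0.0]
contact_force: [-0.0, 0.4, -2.3]
opening: 0.133
```

```bash
python3 - <<'E'
from h import *
s=get_state(); print(s["eef_pos"],s["tcp_rot"],s["contact_force"],s["dq"].round(3))
E
```

```text
[0.54003706 0.13237187 0.09119659] [ 9.97416688e-01  7.18327232e-02 -1.00848907e-04 -1.31193197e-05] [-0.02590524  0.42011693 -2.25308875] [-0.002 -0.006 -0.006  0.    -0.    -0.002]
```

Request:
jog_arm --commands "0.0005 0 -0.003 0 0 0;0.0005 0 -0.006 0 0 0;0.0005 0 -0.008 0 0 0;0.0005 0 -0.01 0 0 0;0.0005 0 -0.01 0 0 0"

```text
time: 8.4
eef_pos: [0.5404, 0.1324, 0.0811]
tcp_rot: [0.997, 0.072, -0.0, 0.0]
contact_force: [0.2, -0.7, -2.3]
opening: 0.128
```

```bash
python3 - <<'E'
from h import *
s=get_state(); print(s["eef_pos"],s["contact_force"],s["wrist_torque"],s["dq"].round(3))
d=grab("wrist","w6"); C=cloud(d); np.savez("w6.npz",C=C,eef=s["eef_pos"],q=s["tcp_rot"],**d)
P=C[135:230,200:300].reshape(-1,3); P=P[abs(P[:,2]-np.median(P[:,2]))<.004]; print(np.linalg.lstsq(np.c_[P[:,:2]-[.54,.132],np.ones(len(P))],P[:,2],rcond=None)[0])
E
```

```text
[0.5403876  0.13235718 0.08107605] [ 0.15304963 -0.73662217 -2.27446132] [ 0.02351098  0.01589706 -0.04795291] [-0.    -0.004 -0.003 -0.001  0.002  0.001]
[0.00064555 0.00058523 0.07288916]
```

View pics/w6.png

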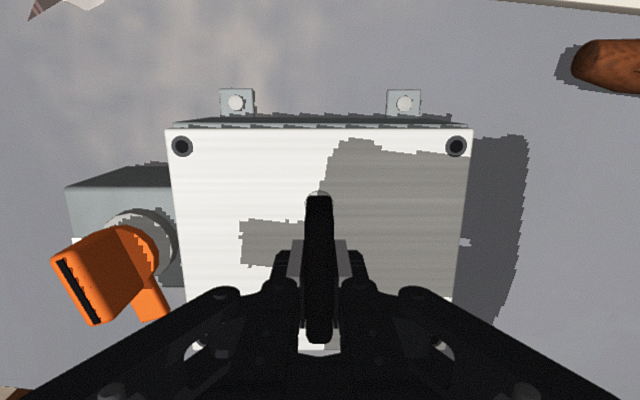

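The skirt is in the opening (plate top 0.0729, against 0.072 seated) with no side load. I'll lower the last millimetre and open.

Request:
jog_arm --commands "0 0 -0.001 0 0 0;0 0 -0.001 0 0 0;0 0 -0.001 0 0 0"

```text
time: 8.82
eef_pos: [0.5408, 0.1324, 0.0805]
tcp_rot: [0.997, 0.072, 0.0, 0.0]
contact_force: [0.4, -0.7, -0.9]
opening: 0.13
```

Request:
jog_arm --commands "0 0 0 0 0 0;0 0 0 0 0 0;0 0 0 0 0 0;0 0 0 0 0 0" --gripper 40

```text
time: 9.32
eef_pos: [0.5406, 0.1324, 0.0804]
tcp_rot: [0.997, 0.072, 0.0, 0.0]
contact_force: [-0.3, -0.3, 0.4]
opening: 0.397
```

Request:
jog_arm --commands "0 0 0.02 0 0 0;0 0 0.06 0 0 0;0 0 0.12 0 0 0;0 0 0.17 0 0 0;0 0.03 0.2 0 0 0.1;0 0.03 0.2 0 0 0.2;0 0.03 0.2 0 0 0.33;0 0.03 0.2 0 0 0.33;0 0.03 0.2 0 0 0.33"

```text
time: 10.45
eef_pos: [0.5405, 0.1623, 0.2801]
tcp_rot: [0.972, 0.234, -0.0, -0.0]
contact_force: [-0.5, 0.5, 0.6]
opening: 0.4
```

```bash
python3 - <<'E'
from h import *
s=get_state(); print(s["eef_pos"],s["tcp_rot"],s["contact_force"],s["opening"])
d=grab("wrist","w7"); C=cloud(d); np.savez("w7.npz",C=C,eef=s["eef_pos"],q=s["tcp_rot"],**d)
Z=C[...,2]
for n,lo,hi in [("plate",.069,.0755),("wing",.106,.116)]:
    m=(Z>lo)&(Z<hi)&(C[...,0]>.44)&(C[...,0]<.64)&(C[...,1]>.03)&(C[...,1]<.28); print(n,m.sum(),rect(C[m]),C[m].mean(0))
    if n=="plate":
        P=C[m&(C[...,1]<.19)]; print(np.linalg.lstsq(np.c_[P[:,:2]-[.54,.132],np.ones(len(P))],P[:,2],rcond=None)[0],rect(P))
E
```

```text
[0.54048575 0.16227015 0.28012492] [ 9.72305086e-01  2.33715186e-01 -1.74422349e-04 -2.34950219e-05] [-0.49092982  0.54746492  0.59010718] 0.40031790184362137
plate 13027 (array([537. , 153.3]), array([122.1, 184.1]), 8.2) [0.54341855 0.13594673 0.07227532]
[ 1.06880131e-03 -1.59627876e-05  7.22941465e-02] (array([540.4, 130.4]), array([122.1, 137.8]), 8.2)
wing 485 (array([529.9, 180.1]), array([ 50.2, 108.5]), 13.9) [0.52878705 0.21686775 0.10963893]
```

View pics/w7.png

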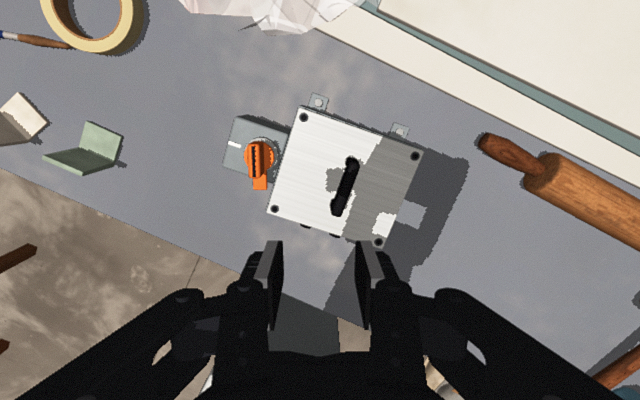

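The cover lies level at plate top 0.0723, yaw 8.2°, and the wing at (259,158) is in line with the tool. Rechecking the wing's centre.

```bash
python3 - <<'E'
from h import *
d=dict(np.load("w7.npz")); C=d["C"]; Z=C[...,2]
m=(Z>.105)&(Z<.116); m[:,:235]=0; m[:,285:]=0; m[:130]=0; m[200:]=0
print(m.sum(),rect(C[m]),C[m].mean(0))
o=(d["frame"][...,0]>150)&(d["frame"][...,2]<70)&(Z<.1)&(Z>.07); o[:,:235]=0;o[:,285:]=0;o[:130]=0;o[210:]=0
o[:175]=0; print("tongue z",np.percentile(C[o][:,2],[5,50,95]),rect(C[o]))
E
```

```text
445 (array([526.8, 226.3]), array([33.5, 12.1]), 25.9) [0.52743896 0.2261031  0.10992101]
tongue z [0.08107908 0.08215115 0.0832783 ] (array([501.8, 213.9]), array([15.8, 14.4]), 27.0)
```

Request:
jog_arm --commands "-0.004 0.02 0 0 0 0;-0.01 0.045 -0.02 0 0 0;-0.0137 0.0638 -0.06 0 0 0;-0.0137 0.0638 -0.11 0 0 0;-0.0137 0.0638 -0.15 0 0 0;-0.0137 0.0638 -0.18 0 0 0;-0.0137 0.0638 -0.193 0 0 0;-0.0137 0.0638 -0.193 0 0 0;-0.0137 0.0638 -0.193 0 0 0"

```text
time: 11.62
eef_pos: [0.528, 0.2267, 0.089]
tcp_rot: [0.972, 0.235, 0.001, -0.0]
contact_force: [-1.2, -0.3, 0.7]
opening: 0.398
```

```bash
python3 - <<'E'
from h import *
s=get_state(); print(s["eef_pos"],s["contact_force"],s["qpos"].round(2))
d=grab("wrist","w8")
E
```

```text
[0.52801594 0.22671646 0.08904535] [-1.23932293 -0.27786189  0.68419543] [0.23 0.23 1.93 0.   0.98 1.33]
```

View pics/w8.png

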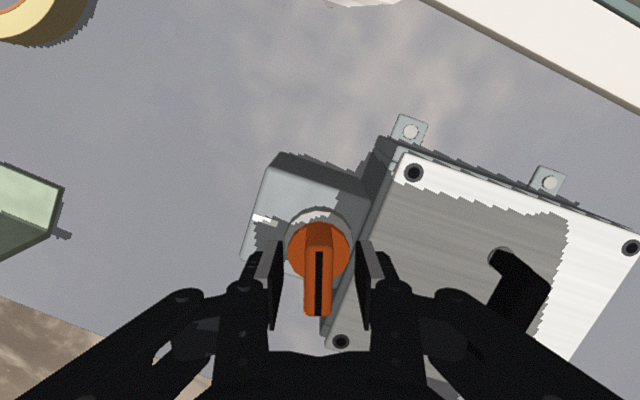

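The wing stands centred between the open pads at (317,270). Closing.

Request:
jog_arm --commands "-0.0005 0 -0.001 0 0 0;-0.0005 0 -0.001 0 0 0;-0.0005 0 -0.001 0 0 0;-0.0005 0 -0.001 0 0 0;-0.0005 0 -0.001 0 0 0" --gripper 0 --grip_force 30

```text
time: 12.3
eef_pos: [0.527, 0.2265, 0.0876]
tcp_rot: [0.972, 0.235, 0.001, -0.0]
contact_force: [-1.0, 0.7, 4.8]
opening: 0.132
```

```bash
python3 - <<'E'
from h import *
s=get_state(); print(s["eef_pos"],s["tcp_rot"],s["contact_force"],s["wrist_torque"],s["opening"])
E
```

```text
[0.52701574 0.22646373 0.08755933] [ 9.72109960e-01  2.34524101e-01  7.91131010e-04 -2.13026343e-04] [-0.99420153  0.68916875  4.81281458] [ 0.10421505  0.22211942 -0.06531304] 0.1321792155096715
```

Request:
jog_arm --commands "0 0 0 0 0 0.12;0 0 0 0 0 0.24;0 0 0 0 0 0.36;0 0 0 0 0 0.48;0 0 0 0 0 0.6;0 0 0 0 0 0.6"

```text
time: 13.05
eef_pos: [0.5267, 0.2268, 0.0876]
tcp_rot: [0.859, 0.512, 0.001, -0.0]
contact_force: [-2.3, 2.0, 6.3]
opening: 0.13
```

Request:
jog_arm --commands "0 0 0 0 0 0.12;0 0 0 0 0 0.24;0 0 0 0 0 0.36;0 0 0 0 0 0.48;0 0 0 0 0 0.58;0 0 0 0 0 0.64;0 0 0 0 0 0.64;0 0 0 0 0 0.64"

```text
time: 14.05
eef_pos: [0.5263, 0.2269, 0.0876]
tcp_rot: [0.655, 0.756, 0.0, -0.001]
contact_force: [-2.7, 2.2, 7.2]
opening: 0.131
```

```bash
python3 - <<'E'
from h import *
s=get_state(); print(s["eef_pos"],s["tcp_rot"],s["contact_force"],s["wrist_torque"],s["opening"])
q=s["tcp_rot"]; print(np.degrees(2*np.arctan2(q[1],q[0])))
d=grab("wrist","w9")
E
```

```text
[0.52627276 0.22685722 0.08755507] [ 6.54767356e-01  7.55830196e-01  2.90267868e-04 -5.83584444e-04] [-2.74658452  2.15508567  7.23240338] [0.28772302 0.53857884 0.02967517] 0.13101373316325157
98.19595488121843
```

View pics/w9.png

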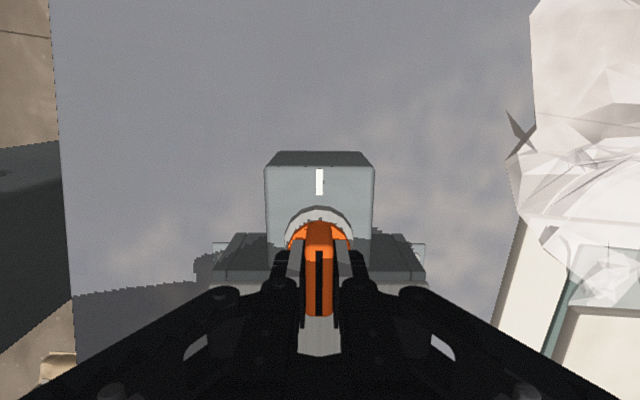

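The slot (319,280) lines up with the white mark (319,182). I'll let go and back off.

Request:
jog_arm --commands "0 0 0 0 0 0;0 0 0 0 0 0;0 0 0 0 0 0;0 0 0 0 0 0" --gripper 40

```text
time: 14.6
eef_pos: [0.5262, 0.226, 0.086]
tcp_rot: [0.655, 0.756, -0.0, -0.0]
contact_force: [0.4, 0.2, 0.3]
opening: 0.398
```

Request:
jog_arm --commands "0 0 0.02 0 0 0;0 0 0.06 0 0 0;0 0 0.11 0 0 0;0 0 0.16 0 0 0;0.003 -0.02 0.19 0 0 -0.15;0.007 -0.05 0.19 0 0 -0.3;0.01 -0.07 0.19 0 0 -0.45;0.013 -0.09 0.19 0 0 -0.6;0.014 -0.095 0.19 0 0 -0.75;0.014 -0.095 0.19 0 0 -0.9;0.014 -0.095 0.19 0 0 -1.05;0.014 -0.095 0.19 0 0 -1.2;0.014 -0.095 0.19 0 0 -1.35;0.014 -0.095 0.19 0 0 -1.5;0.014 -0.095 0.19 0 0 -1.571;0.014 -0.095 0.19 0 0 -1.571;0.014 -0.095 0.19 0 0 -1.571"

```text
time: 16.73
eef_pos: [0.5405, 0.1311, 0.2772]
tcp_rot: [0.997, 0.072, 0.001, 0.0]
contact_force: [-0.1, -0.7, -0.3]
opening: 0.396
```

```bash
python3 - <<'E'
from h import *
s=get_state(); print(s["eef_pos"],s["tcp_rot"],s["contact_force"],s["opening"])
d=grab("wrist","w10"); C=cloud(d); Z=C[...,2]; np.savez("w10.npz",C=C,**d)
a=np.radians(8.2); X=np.array([np.cos(a),np.sin(a)]);Y=np.array([-X[1],X[0]]); s0=np.array([.540,.1322])
lx=(C[...,:2]-s0)@X; ly=(C[...,:2]-s0)@Y
m=(Z>.105)&(Z<.116)&(abs(lx)<.03)&(ly>.07)&(ly<.13); print("wing",m.sum(),rect(C[m]),C[m].mean(0))
m=(Z>.068)&(Z<.0765)&(abs(lx)<.065)&(abs(ly)<.076); P=C[m]; print("plate",rect(P),np.linalg.lstsq(np.c_[P[:,:2]-s0,np.ones(len(P))],P[:,2],rcond=None)[0])
m=(Z>.085)&(abs(lx)<.035)&(abs(ly)<.012); print("handle",rect(C[m]),np.percentile(C[m][:,2],[5,50,95]))
cv2.imwrite("pics/w10c.png",cv2.resize(d["frame"][60:260,150:410,::-1],None,fx=3,fy=3,interpolation=cv2.INTER_CUBIC))
E
```

```text
[0.54045643 0.13114717 0.27723266] [9.97414944e-01 7.18545842e-02 5.89289400e-04 2.23341831e-05] [-0.145601   -0.68273097 -0.27009133] 0.39627961187593813
wing 447 (array([527. , 226.2]), array([11.9, 33.8]), 8.0) [0.52743547 0.22548159 0.10981393]
plate (array([540.2, 132.6]), array([121.7, 142.3]), 8.3) [0.00133099 0.00042755 0.07228658]
handle (array([540.9, 132.3]), array([58.6, 24. ]), 8.2) [0.10458319 0.35966677 0.37150949]
```

View pics/w10c.png

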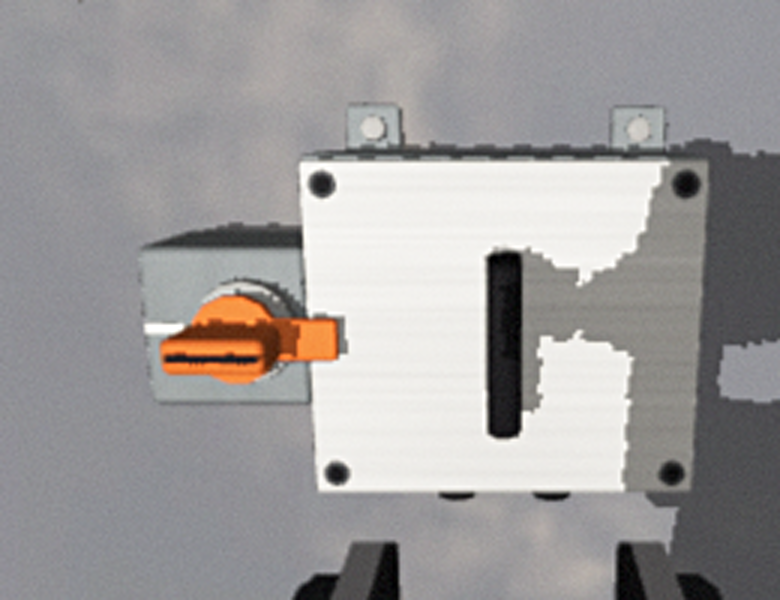

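The cover is centred and level at (540.2,132.6 mm). The wing is along the housing's y (8.0° vs 8.2°) in line with the mark at (160,328), and the tongue at (318,338) lies over the cover's edge. Next, close the gripper and come down onto the handle.

Request:
jog_arm --commands "0 0.001 -0.02 0 0 0;0 0.001 -0.06 0 0 0;0 0.001 -0.11 0 0 0;0 0.001 -0.145 0 0 0;0 0.001 -0.16 0 0 0;0 0.001 -0.165 0 0 0;0 0.001 -0.165 0 0 0;0 0.001 -0.165 0 0 0" --gripper 0

```text
time: 17.77
eef_pos: [0.5416, 0.1322, 0.1131]
tcp_rot: [0.997, 0.071, 0.002, 0.0]
contact_force: [-0.3, -0.4, -0.2]
opening: -0.003
```

```bash
python3 - <<'E'
from h import *
s=get_state(); print(s["eef_pos"],s["tcp_rot"],s["contact_force"],s["wrist_torque"],s["opening"])
E
```

```text
[0.54156984 0.1322134  0.11306309] [9.97451207e-01 7.13335811e-02 1.61550109e-03 1.93336916e-05] [-0.30372362 -0.38936704 -0.18692161] [ 0.02750803 -0.00747137 -0.00161894] -0.003414415785522527
```

Request:
jog_arm --commands "-0.001 0 -0.003 0 0 0;-0.001 0 -0.005 0 0 0;-0.001 0 -0.006 0 0 0;-0.001 0 -0.006 0 0 0"

```text
time: 18.27
eef_pos: [0.5393, 0.1321, 0.1052]
tcp_rot: [0.997, 0.071, -0.0, 0.0]
contact_force: [-0.1, 0.4, -0.2]
opening: 0.004
```

Request:
jog_arm --commands "0 0 -0.001 0 0 0;0 0 -0.002 0 0 0;0 0 -0.003 0 0 0;0 0 -0.003 0 0 0"

```text
time: 18.77
eef_pos: [0.5395, 0.1322, 0.1027]
tcp_rot: [0.997, 0.071, 0.0, 0.0]
contact_force: [-0.2, -0.0, 3.6]
opening: 0.001
```

Request:
jog_arm --commands "0.0005 0 -0.001 0 0 0;0.0005 0 -0.002 0 0 0;0.0005 0 -0.003 0 0 0;0.0005 0 -0.003 0 0 0;0.0005 0 -0.003 0 0 0"

```text
time: 19.4
eef_pos: [0.5396, 0.1322, 0.1001]
tcp_rot: [0.997, 0.071, -0.001, 0.0]
contact_force: [-4.7, -0.5, 8.2]
opening: 0.003
```

Request:
jog_arm --commands "0 0 -0.0005 0 0 0;0 0 -0.001 0 0 0;0 0 -0.001 0 0 0;0 0 -0.001 0 0 0"

```text
time: 19.9
eef_pos: [0.5397, 0.1322, 0.0994]
tcp_rot: [0.997, 0.071, -0.001, 0.0]
contact_force: [-4.7, -0.9, 9.4]
opening: -0.004
```

Request:
jog_arm --commands "-0.0006 0 -0.0005 0 0 0;-0.0012 0 -0.001 0 0 0;-0.0012 0 -0.001 0 0 0;-0.0012 0 -0.001 0 0 0;-0.0012 0 -0.001 0 0 0"

```text
time: 20.52
eef_pos: [0.5395, 0.1322, 0.0991]
tcp_rot: [0.997, 0.071, 0.001, 0.0]
contact_force: [-2.9, -1.3, 8.8]
opening: 0.002
```

```bash
python3 - <<'E'
from h import *
for i in range(3):
    d=grab("wrist","w11"); s=get_state(); print(s["eef_pos"],s["contact_force"],s["wrist_torque"])
C=cloud(d); Z=C[...,2]; np.savez("w11.npz",C=C,**d)
a=np.radians(8.2); X=np.array([np.cos(a),np.sin(a)]);Y=np.array([-X[1],X[0]]); s0=np.array([.540,.1322])
lx=(C[...,:2]-s0)@X; ly=(C[...,:2]-s0)@Y
m=(Z>.06)&(Z<.0765)&(lx<.059)&(lx>.02)&(abs(ly)<.069); P=C[m]; print(len(P),"plate z",np.percentile(P[:,2],[5,50,95]),np.linalg.lstsq(np.c_[lx[m],ly[m],np.ones(len(P))],P[:,2],rcond=None)[0])
E
```

```text
[0.53956484 0.13219059 0.09910377] [-3.24470088 -0.55053023  9.59799405] [-0.08192865  0.58973582 -0.02018674]
[0.53954495 0.13218161 0.09906957] [-3.77191769 -0.45025099  9.78170344] [-0.0580892   0.59373639  0.02018214]
[0.5395785  0.13216798 0.09910571] [-4.19929627 -0.6915639  10.17525969] [-0.11604363  0.65412569 -0.02255994]
17767 plate z [0.06539787 0.0664345  0.06752339] [-0.00040147  0.00050998  0.06647664]
```

View pics/w11.png

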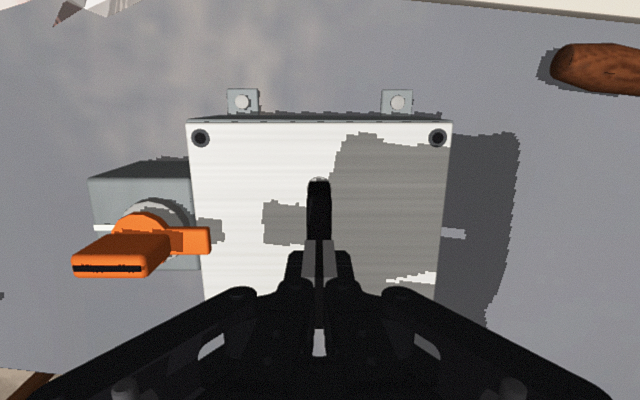

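The plate is 5.8 mm down at 0.0665 with about 10 N, close to home; the fastener is undisturbed. I'll add a little push and relieve the side force.

Request:
jog_arm --commands "-0.0008 0 -0.0005 0 0 0;-0.0015 0 -0.001 0 0 0;-0.0015 0 -0.001 0 0 0;-0.0015 0 -0.001 0 0 0;-0.0015 0 -0.001 0 0 0;-0.0015 0 -0.001 0 0 0;-0.0015 0 -0.001 0 0 0;-0.0015 0 -0.001 0 0 0"

```text
time: 21.68
eef_pos: [0.5395, 0.1322, 0.0991]
tcp_rot: [0.997, 0.071, 0.003, 0.0]
contact_force: [-2.3, -0.2, 11.6]
opening: 0.0
```

```bash
cat > m.py <<'E'
from h import *
import sys
a=np.radians(8.2); X=np.array([np.cos(a),np.sin(a)]);Y=np.array([-X[1],X[0]]); s0=np.array([.540,.1322])
for i in range(4):
    d=grab("wrist",sys.argv[1]); s=get_state(); print(s["time"],s["eef_pos"].round(5),s["contact_force"].round(2),s["wrist_torque"].round(2))
    C=cloud(d); Z=C[...,2]
    lx=(C[...,:2]-s0)@X; ly=(C[...,:2]-s0)@Y
    m=(Z>.06)&(Z<.0765)&(lx<.059)&(lx>.02)&(abs(ly)<.069); P=C[m]; print("plate z",np.median(P[:,2]),"edge x",np.percentile(lx[(abs(Z-.066)<.003)&(abs(ly)<.05)&(abs(lx)<.07)],99.8))
    m=(Z>.057)&(Z<.0630)&(abs(lx)<.06)&(ly>.08)&(ly<.134); print("block z",m.sum(),np.median(Z[m]))
E
python3 m.py w12
```

```text
21.725 [0.53945 0.1322  0.09904] [-1.29 -0.68 10.24] [-0.05  0.31  0.  ]
plate z 0.06642675192186112 edge x 0.060850628254764345
block z 3619 0.060279906614215985
21.775 [0.53944 0.13218 0.09903] [-1.7  -0.33 10.67] [-0.09  0.25 -0.03]
plate z 0.06642297078438725 edge x 0.06084724072400006
block z 3618 0.06028382963838823
21.825 [0.53943 0.13216 0.09902] [-1.18 -0.18 12.07] [-0.06  0.28 -0.04]
plate z 0.06642334210219633 edge x 0.060852510099710676
block z 3621 0.06032179481007602
21.875 [0.53948 0.13217 0.09907] [-2.57 -1.19 11.07] [-0.11  0.26  0.01]
plate z 0.06642288009707732 edge x 0.06084993291500434
block z 3633 0.0603006479899177
```

The plate top is 6.1 mm over the rim block (plate is 6 mm thick), and the extra push no longer moves it, so it is home. I'll add one small margin push, then recheck.

Request:
jog_arm --commands "-0.0005 0 -0.0005 0 0 0;-0.0005 0 -0.001 0 0 0;-0.0005 0 -0.001 0 0 0;-0.0005 0 -0.001 0 0 0;-0.0005 0 -0.001 0 0 0;-0.0005 0 -0.001 0 0 0;-0.0005 0 -0.001 0 0 0;-0.0005 0 -0.001 0 0 0"

```text
time: 22.88
eef_pos: [0.5395, 0.1322, 0.099]
tcp_rot: [0.997, 0.071, 0.003, 0.0]
contact_force: [-2.6, -1.0, 13.3]
opening: 0.007
```

```bash
python3 m.py w13; python3 -c "
from h import *
grab('side','s2');d=grab('top','t2')"
```

```text
22.925 [0.53947 0.13218 0.09901] [-2.84 -1.14 14.77] [-0.15  0.51 -0.01]
plate z 0.06641945429014773 edge x 0.060867670973409
block z 3617 0.0603159368739747
22.975 [0.53944 0.13218 0.099  ] [-2.67 -1.38 14.29] [-0.19  0.37 -0.01]
plate z 0.06641897358969998 edge x 0.06086872714369544
block z 3617 0.060285718272699594
23.025 [0.53946 0.13219 0.09901] [-2.99 -0.21 14.17] [-0.15  0.45 -0.04]
plate z 0.06642729191740031 edge x 0.06086998001495173
block z 3618 0.06030740396212164
23.075 [0.53947 0.13217 0.09901] [-2.67 -0.34 13.99] [-0.14  0.5   0.01]
plate z 0.06642505915543301 edge x 0.060873129230557654
block z 3613 0.06031603451385038
```

View pics/w13.png

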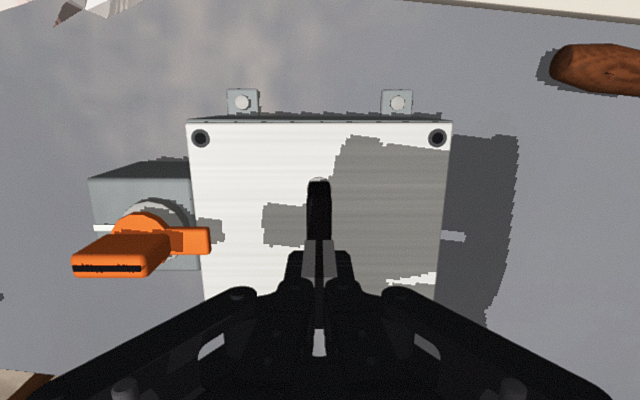

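View pics/t2.png

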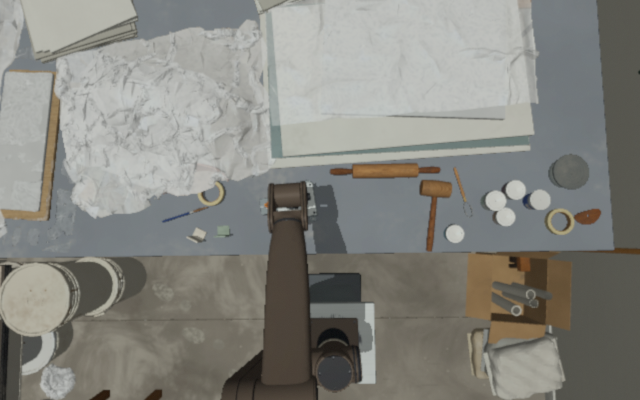

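The cover is flush at a steady 14 N or so. The fastener is still aligned at (110,268), with the tongue at (190,240) over the cover. The top view shows the bystanders where they were, so I'm handing in.

```bash
python3 -c "
from plant import ctrl,get_state
print(ctrl.sign_off()); s=get_state(); print(s['time'],s['eef_pos'],s['contact_force'])"
```

```text
the job is handed in; nothing more can be done
None
the job is handed in; nothing more can be done
```

The job is done and handed in at about 23 s, with the arm still holding the cover down.

- **Cover:** I set it in the opening and let go. It lay level and centred to within 1 mm, its yaw within 0.1° of the housing's.
- **Fastener:** I turned it from about 0.33 rad until the wing was within about 0.2° of the housing's y (reading 8.0° against 8.2°). The slot lined up with the white mark, and the tongue was over the cover's edge. I let go of it before pressing.
- **Pressing:** I pressed on the handle with the shut fingers. The plate's top went from 72.3 to 66.4 mm, which is 6.1 mm over the rim for a 6 mm plate. Pushing harder no longer moved it.
- **Force:** The hold was steady at about 14 N down, a little over the 10 N that presses the seal home, with a side force of about 3 N that I did not fully remove.
- **Other things on the bench:** In the last top view they looked to be where they started; I did not measure this.

No check failed. The state could not be read after the hand-in.

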